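# Index the rotary assembly table to its next hole

## Robot

A 6-joint arm with a two-finger parallel gripper is mounted at the origin on the work surface. World frame = base frame: x ahead of the robot, y to its left, z up, the work surface at z = 0. Lengths are in mm, angles in rad, forces in N, time in s.
With the tool pointing down it reaches from about 275 to 750 mm from the base axis. Payload 10.2 kg.
Tool frame: the origin (TCP) lies on the front face of the gripper's body, between the roots of the fingers; the fingertips stand 73 mm ahead of it and the grasp point (between the pads) lies 54 mm ahead of it; z points along the fingers, y is the direction in which the jaws open and shut (so a half turn about z gives the same grasp; the last joint's range is limited). The gripper opens to 85 mm and grips with 20 to 120 N. Pads are 22 mm wide; open, the fingers measure 114 mm over their backs; the gripper's body (76 mm by 85 mm) begins 54 mm behind the grasp point. The pads swing forward as they close: fully open they stand 13 mm farther back than shut.
Start: joints at [1.042, 0.313, 1.498, -0, 1.331, -0.223], TCP at [158.068, 500.646, 303.894] pointing down, gripper open.
Joint ranges: [-2.94, 2.94], [-0.97, 2.17], [0.19, 2.56], [-1.23, 4.37], [0.02, 3.11], [-2.88, 2.88]. Speed limits (rad/s): [2.39, 2.39, 3.01, 3.14, 3.14, 3.14].

## Interface

Orientations are given as a unit quaternion [x, y, z, w].
In Python, from station import arm, eyes gives the robot as it stands.
- The arm moves only by the tool play_rows, never from a script. Its argument "increments" is a list of rows, each an object of numbers: "tx", "ty", "tz": the shift along the tool's x, y, z in m; "rx", "ry", "rz": the turn, a rotation vector about the tool's x, y, z in degrees; "hand": the closure, from -1 (fully open) to 1 (shut). In form: [{"tx": .., "ty": .., "tz": .., "rx": .., "ry": .., "rz": .., "hand": ..}, ...]. A call has 1 to 8 rows; each row shifts and turns the commanded pose from where the row before left it, along the tool's axes as they then stand; what a row does not reach is not made up. A row lasts 1/12 s, in which the tool goes at most 41.7 mm and 7.16 degrees, less where a joint would pass 70% of its speed; a pose out of reach is approached as far as the arm can. A call is refused whole if a number of a shift passes 0.0417 or a number of a turn 7.16, either way. A call with a gripper value outside its range is refused whole. The fingers move at their own pace and stop on an object; "squeeze" is the grip in N (left out, the last holds). Time passes only in rows, so rows that do not move let the fingers close. It gives the time, the measured TCP pose, the force and the opening at its end, in the units of the state.
- arm.sense(): the state, without advancing time (a new reading comes with each control period).
- eyes.capture(name): name is "scene" or "top" or "wrist"; returns the picture (400x640x3 uint8, blue, green, red); there is no depth.
- eyes.calibration(name): a dict with "intrinsics" (3x3 intrinsics, pixels), "T" (4x4, takes a point from camera to world coordinates); the wrist camera has in their place "tool_from_camera" (4x4, takes a point from camera to tool coordinates, whose origin is the TCP and whose axes are the flange's). Camera axes: x right, y down, z forward; pixel columns grow to the right and rows downward; lengths in mm; the calibration is good to about 2 mm. A picture is of the moment at which its call begins: read the wrist's pose just before it. calibration takes no time and is no camera call.
- arm.job_done(): hands the job in, once; it reports no verdict.
The state is a dict: "time_s": time; "q": joint angles; "qvel": joint speeds; "effort": joint torques, N m; "tcp_pos": TCP position; "tool_rot": TCP orientation; "contact_force": force on the tool from outside, world axes, zero at the start; "moment": the same for the moment, N m; "finger_gap": finger opening in mm.
Only numpy, scipy, OpenCV 4.12 (cv2) and the standard library are available. Lean on these libraries where they do the work, as an engineer would, in place of code of your own. Each camera call takes 0.05 s, during which the arm holds its last target.

## Task

Index the rotary assembly table on by one station, anticlockwise as seen from above: press the orange plunger button in with your fingertips so that the locking pin drops out of its hole, push the table round, and let the plunger spring all the way back out with the pin seated in the very next hole - do not turn the table backwards or past that hole. Leave the pumps standing in their nests and everything else on the bench where it is.

Things in the scene. Friction and masses are not known exactly. Their poses are not given: they have to be found in the camera images.
- turntable (a joint): The round aluminium rotary table (230 mm across, its top 101 mm above the bench) with six grey nests on it. Angle in rad, 0 at the start, growing anticlockwise as seen from above. Holes lie every 60 degrees, so the pin is in the next hole at 1.047 (free play about 0.012 either way). It turns about a vertical axis through table_centre, is stiff enough to stay where it is left (about 0.4 N m, so 2 to 4 N at the collar) and is locked while the pin is in a hole.
- plunger (a joint): The spring plunger, carried round by the table on a forked bracket. Value in m: 0 fully out, 0.013 fully pressed in (straight down). Pressing takes about 5 N to start and 10 N at the bottom. Its pin (12 mm thick, round-nosed) stands up from below into the holes of the fixed steel ring under the table; from 0.011 on it is clear of the hole. If let go between holes it rides under the ring at 0.011, and springs up by itself to 0 when the next hole comes over it.
- button_top (a point): Centre of the flat top of the orange plunger button, 165 mm from the table's axis; the button is 52 mm across (flat part 44 mm). At rest 135 mm above the bench, 122 mm when fully pressed. It sits inside an open-topped black collar fixed to the table and turning with it, concentric with the button: inside diameter 60 mm, outside 71 mm, wall 5.5 mm, its rim 152 mm above the bench (17 mm above the button at rest). Closed fingertips fit inside the collar and can push on its wall.
- table_centre (a point): On the table's vertical turning axis, at the height of the table top (101.5 mm above the bench). Fixed. The base is a grey 260 mm square plate with a pedestal, bolted down.
- next_hole (a point): Centre of the next index hole's mouth, on the top of the fixed steel ring (ring 293 mm across, its top 87 mm above the bench, hole circle radius 131 mm). Seen from above it lies 60 degrees anticlockwise about the table axis from where the pin stands at the start; the pin (and the plunger button, at 165 mm) must end in line with it. The pin's bright tip stands 3 mm proud of the ring, between the arms of the fork, when seated.
- pump1: Small upright pump, 37 mm across and 60 mm tall, steel can with blue band and black head, loose in nest 1 on the table. Origin at the centre of its underside. It rides round with the table.
- pump2: The same kind of pump, in nest 2.
- pump3: The same kind of pump, in nest 3.
- pump4: The same kind of pump, in nest 4.
- nest1 (a point): Centre of the floor of nest 1 (a round cup 53 mm across outside, 42 mm inside, 14 mm high, 78 mm from the table's axis, turning with the table).
- nest2 (a point): The same for nest 2.
- nest3 (a point): The same for nest 3.
- nest4 (a point): The same for nest 4.
- screwdriver: Screwdriver lying loose on the bench; bystander.
- wrench: Spanner lying loose on the bench; bystander.
- grease: Small white jar with yellow cap, 60 mm across, 75 mm tall; bystander. Origin at the centre of its underside.
- tape: Blue ring of tape, 90 mm across, 24 mm high, lying flat; bystander. Origin at the centre of its underside.
There are look-alikes about, which are no part of the job. Leave any brown or green look-alike of the pump1 alone.

How it is judged (in metres and radians):
On the way, in this order (a step that is already met when the one before it is completed fails the run):
1. the plunger is pressed in, clear of its hole, before the table has turned away (value of joint plunger above 0.0095 m and value of joint turntable below 0.15 rad), for 0.05 s.
2. the table is turned out of the first hole, anticlockwise (value of joint turntable above 0.3 rad), for 0.05 s.
At the end, for the whole second after the job is handed in: The table stands still at the next hole, 1.047 rad from the start, within 0.03 rad, with the plunger sprung out to within 2 mm of its rest; the four pumps stand upright in their nests (within 8 mm, 0.2 rad) and the screwdriver, spanner, jar and tape are within 20 mm of where they were (value of joint turntable between 1.0172 and 1.0772 rad and value of joint plunger below 0.002 m and velocity of joint turntable between -0.03 and 0.03 rad/s and distance between pump1 and nest1 below 0.008 m and distance between pump2 and nest2 below 0.008 m and distance between pump3 and nest3 below 0.008 m and distance between pump4 and nest4 below 0.008 m and angle between each of pump1, pump2, pump3, pump4's own z axis and vertical below 0.2 rad and distance of each of screwdriver, wrench, grease, tape from where it was at the start of the episode below 0.02 m); the robot touches nothing.
It fails at once if the table is turned backwards (clockwise) out of its hole (value of joint turntable below -0.12 rad).
It fails at once if the table is turned past the next hole (value of joint turntable above 1.2472 rad).
It fails at once if a pump is lifted, carried or knocked out of its nest (distance between pump1 and nest1 above 0.012 m or distance between pump2 and nest2 above 0.012 m or distance between pump3 and nest3 above 0.012 m or distance between pump4 and nest4 above 0.012 m or angle between any of pump1, pump2, pump3, pump4's own z axis and vertical above 0.35 rad).
It fails at once if something else on the bench is moved or lifted (distance of any of screwdriver, wrench, grease, tape from where it was at the start of the episode above 0.03 m).
It also fails if it takes over 48 s, if anything falls off the work surface, if the arm or the gripper's body presses on something with over 40 N, if the wrist force passes 120 N, or if a joint passes its speed limit or range.

## Working session

There is one attempt and no reset: what is moved stays moved. The work goes in short steps, Python scripts to look and compute and a tool call to move; the robot and the scene stay as the last step left them, time stands still between calls to the robot, and variables do not carry over. Pictures are saved under pics/ and viewed, and the job is handed in when it is done.

Besides the shell and the picture viewer there is one more tool, called after "Call:" as a command line: name --argument value ..., lists and objects as JSON in quotes. play_rows: Moves the arm, as the interface text tells. Its arguments: {"type":"object","properties":{"increments":{"type":"array"},"squeeze":{"type":"number"}},"required":["increments"]}

```bash
mkdir -p pics; ls
python3 - <<'E'
from station import arm, eyes
import cv2
print(arm.sense())
for n in("top","scene"):
    cv2.imwrite(f"pics/{n}0.png",eyes.capture(n)); print(eyes.calibration(n))
print(eyes.calibration("wrist"))
E
```

```text
pics
{'time_s': 0.0, 'q': array([ 1.04155997e+00,  3.13467244e-01,  1.49844605e+00, -2.57412705e-05,
        1.33102576e+00, -2.23382396e-01]), 'qvel': array([ 0.00040844,  0.00089545,  0.00030888, -0.00018713, -0.00169048,
       -0.00105803]), 'effort': array([-3.69987738e-04, -4.12267756e+01, -2.59745711e+01, -1.76213730e-04,
        4.11465051e-03,  2.86581383e-05]), 'tcp_pos': array([157.99971135, 500.48031278, 303.3228219 ]), 'tool_rot': array([ 1.52328537e-01,  9.88329684e-01, -6.30688450e-04, -2.35769115e-04]), 'contact_force': array([0.29999254, 0.2984567 , 0.69442026]), 'moment': array([-0.01417141, -0.03896699, -0.04040389]), 'finger_gap': 85.19218940715211}
{'intrinsics': array([[411.40271885,   0.        , 320.07776579],
       [  0.        , 411.40271885, 195.76698648],
       [  0.        ,   0.        ,   1.        ]]), 'T': array([[ 7.45350583e-02, -9.77232805e-01,  1.98646845e-01,
         2.72208016e+02],
       [-9.97205798e-01, -7.40415489e-02,  9.92193858e-03,
        -3.60814685e+01],
       [ 5.01207620e-03, -1.98831318e-01, -9.80020911e-01,
         1.2870602
[... 443 characters left out ...]
    [ 2.08359987e-02, -8.37686732e-01, -5.45753424e-01,
         7.54119420e+02],
       [ 0.00000000e+00,  0.00000000e+00,  0.00000000e+00,
         1.00000000e+00]])}
{'intrinsics': array([[333.67342674,   0.        , 322.77744321],
       [  0.        , 333.67342674, 196.44403306],
       [  0.        ,   0.        ,   1.        ]]), 'tool_from_camera': array([[-3.18204994e-04, -9.64992134e-01, -2.62278630e-01,
         6.65043453e+01],
       [ 9.99999650e-01, -1.04230618e-04, -8.29740327e-04,
        -5.89653393e-02],
       [ 7.73355425e-04, -2.62278803e-01,  9.64991830e-01,
        -6.81753725e+01],
       [ 0.00000000e+00,  0.00000000e+00,  0.00000000e+00,
         1.00000000e+00]])}
```

View pics/top0.png

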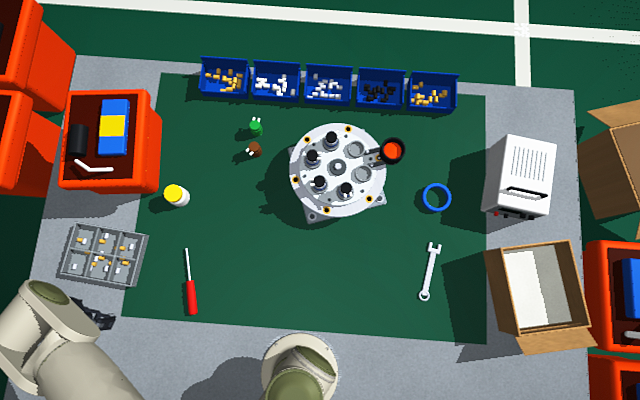

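View pics/scene0.png

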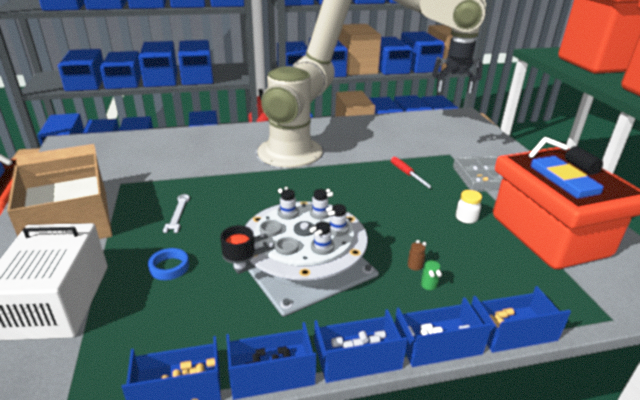

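The top view shows the button at about (391,150) and the hub at about (338,167). Next I measure both.

```bash
cat > h.py <<'E'
import numpy as np, cv2
from station import arm, eyes
def ray(cal,u,v):
    K=cal["intrinsics"];T=cal["T"]; d=T[:3,:3]@np.linalg.inv(K)@[u,v,1.]
    return T[:3,3],d
def onz(cal,u,v,z):
    o,d=ray(cal,u,v); return o+d*(z-o[2])/d[2]
def proj(cal,p):
    T=cal["T"]; c=T[:3,:3].T@(np.asarray(p,float)-T[:3,3]); q=cal["intrinsics"]@c; return q[:2]/q[2]
E
python3 - <<'E'
from h import *
im=cv2.imread("pics/top0.png");cal=eyes.calibration("top")
hsv=cv2.cvtColor(im,cv2.COLOR_BGR2HSV)
m=cv2.inRange(hsv,(2,150,120),(16,255,255));
n,l,s,c=cv2.connectedComponentsWithStats(m)
for i in range(1,n):
    if s[i,4]>60: print(s[i],c[i],onz(cal,*c[i],135).round(1))
big=cv2.resize(im[90:240,260:430],None,fx=4.5,fy=4.5,interpolation=cv2.INTER_CUBIC);cv2.imwrite("pics/crop.png",big[:600,:])
# disc
g=cv2.inRange(hsv,(0,0,120),(180,50,255)); g[:, :280]=0;g[:,395:]=0;g[:118]=0;g[225:]=0
cv2.imwrite("pics/g.png",g)
# black collar
k=cv2.inRange(hsv,(0,0,0),(180,255,45))
# hub
print(onz(cal,338,167,105))
s0=cv2.imread("pics/scene0.png");cs=eyes.calibration("scene")
hs=cv2.cvtColor(s0,cv2.COLOR_BGR2HSV);m=cv2.inRange(hs,(2,150,100),(16,255,255));m[:220]=0;m[260:]=0;m[:,:210]=0;m[:,270:]=0
ys,xs=np.nonzero(m);print(xs.mean(),ys.mean(),len(xs),onz(cs,xs.mean(),ys.mean(),135))
E
```

```text
[   0    0  162  193 8464] [76.86224008 96.47176276] [753.3 724.6 135. ]
[   0   89   61  101 3361] [ 23.70782505 136.5522166 ] [616.7 855.3 135. ]
[249 142  12   9  73] [254.08219178 146.06849315] [639.1 179.2 135. ]
[384 142  17  17 229] [392.07860262 150.1441048 ] [ 657.5 -224.3  135. ]
[ 598  240   42  114 1514] [610.90686922 293.64795244] [ 293.4 -838.   135. ]
[588 354  52  46 712] [619.07162921 371.07865169] [  94.6 -846.4  135. ]
[602.90855978 -70.76712672 105.        ]
237.52747252747253 238.69230769230768 182 [ 653.38722817 -223.48062128  135.        ]
```

View pics/crop.png

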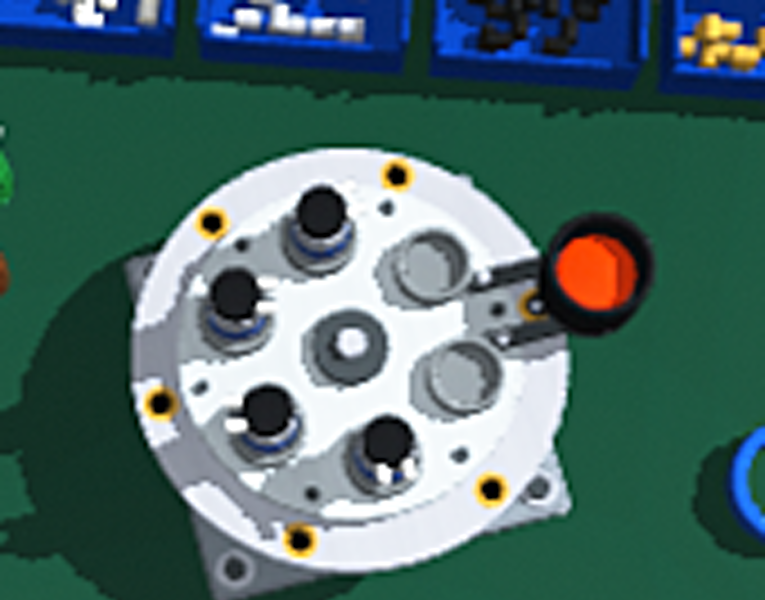

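View pics/g.png

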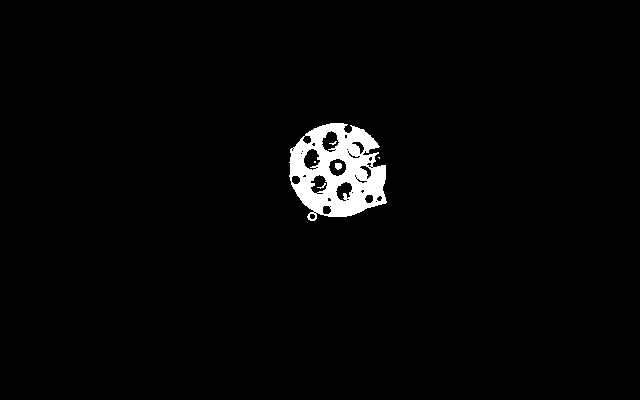

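The crop shows five yellow-ringed holes. Fitting a circle of radius 131 mm to them at z = 87 gives the axis.

Run:
```python
from h import *
from scipy.optimize import least_squares
im=cv2.imread("pics/top0.png");cal=eyes.calibration("top")
px=[(397,175),(212,222),(160,404),(300,541),(491,489)]
P=np.array([onz(cal,(u+.5)/4.5-.5+260,(v+.5)/4.5-.5+90,87)[:2] for u,v in px])
r=least_squares(lambda q:[*(P-np.array([q[0]+q[2]*np.cos(q[3]+np.arange(1,6)*np.pi/3),q[1]+q[2]*np.sin(q[3]+np.arange(1,6)*np.pi/3)]).T).ravel()],[600,-70,131,0.5-1])
print(P.round(1),r.x, np.degrees(r.x[3]), r.fun.round(1))
c=r.x[:2];a=r.x[3]
b=c+165*np.array([np.cos(a),np.sin(a)]);print("button",b)
b2=c+165*np.array([np.cos(a+np.pi/3),np.sin(a+np.pi/3)]);print("end",b2, "dists",np.hypot(*b),np.hypot(*b2))
# collar outer ring via dark mask
g=cv2.cvtColor(im,cv2.COLOR_BGR2HSV); 
m=(cv2.inRange(g,(0,0,0),(180,255,60))|cv2.inRange(g,(0,150,120),(16,255,255)));sub=np.zeros_like(m);sub[135:168,380:410]=m[135:168,380:410]
n,l,s,cc=cv2.connectedComponentsWithStats(sub);i=1+s[1:,4].argmax();print(s[i],cc[i])
sx=s[i];print(onz(cal,sx[0]+sx[2]/2-.5,sx[1]+sx[3]/2-.5,145))
```

```text
[[ 732.7  -93.4]
 [ 689.4   30.1]
 [ 559.8   54.3]
 [ 474.5  -45.4]
 [ 518.8 -168.8]] [603.77943664 -69.37380004 131.18058814  -1.23137543] -70.55261504237558 [-0.  -0.   0.3 -0.2 -0.3 -0.  -0.3 -0.   0.3  0.3]
button [ 658.71471575 -224.96015904]
end [765.98881558 -99.59163227] dists 696.0690697797185 772.4359901024413
[380 137  26  28 565] [391.58938053 150.80707965]
[ 653.14118381 -223.95898793  145.        ]
```

The hole fit is good: radius 131.2 mm against 131, residuals at most 0.3 mm. The button is near (658.5,-224.7) and ends near (766,-99.6), about 772 mm from the base. That is beyond the tool-down reach, so I will tilt the fingers outward. First I move above the button with the fingers closed.

Call:
play_rows --increments '[{"tx":-0.029,"ty":-0.0225,"hand":1},{"tx":-0.029,"ty":-0.0225,"hand":1},{"tx":-0.029,"ty":-0.0225,"hand":1},{"tx":-0.029,"ty":-0.0225,"hand":1},{"tx":-0.029,"ty":-0.0225,"hand":1},{"tx":-0.029,"ty":-0.0225,"hand":1},{"tx":-0.029,"ty":-0.0225,"hand":1},{"tx":-0.029,"ty":-0.0225,"hand":1}]' --squeeze 40

```text
validation failed for argument at $.in...
```

Call:
play_rows --increments '[{"tx":-0.029,"ty":-0.0225,"hand":1},{"tx":-0.029,"ty":-0.0225,"hand":1},{"tx":-0.029,"ty":-0.0225,"hand":1},{"tx":-0.029,"ty":-0.0225,"hand":1},{"tx":-0.029,"ty":-0.0225,"hand":1},{"tx":-0.029,"ty":-0.0225,"hand":1},{"tx":-0.029,"ty":-0.0225,"hand":1},{"tx":-0.029,"ty":-0.0225,"hand":1}]'

```text
validation failed for argument at $.in...
```

Call:
play_rows --increments '[{"tx":-0.029,"ty":-0.0225,"hand":1},{"tx":-0.029,"ty":-0.0225,"hand":1},{"tx":-0.029,"ty":-0.0225,"hand":1},{"tx":-0.029,"ty":-0.0225,"hand":1},{"tx":-0.02,"ty":-0.0225,"hand":1},{"tx":-0.01,"ty":-0.0225,"hand":1},{"ty":-0.0225,"hand":1},{"ty":-0.0225,"hand":1}]'

```text
validation failed for argument at $.in...
```

Call:
play_rows --increments '[{"tx":-0.029,"ty":-0.0225,"tz":0,"rx":0,"ry":0,"rz":0,"hand":1},{"tx":-0.029,"ty":-0.0225,"tz":0,"rx":0,"ry":0,"rz":0,"hand":1}]' --squeeze 40

```text
time_s: 0.27
tcp_pos: [199.5, 439.9, 303.2]
tool_rot: [0.151, 0.989, -0.0, -0.0]
contact_force: [0.7, -0.3, 0.5]
finger_gap: 63.9
```

Call:
play_rows --increments '[{"tx":-0.029,"ty":-0.0225,"tz":0,"rx":0,"ry":0,"rz":0,"hand":1},{"tx":-0.029,"ty":-0.0225,"tz":0,"rx":0,"ry":0,"rz":0,"hand":1},{"tx":-0.029,"ty":-0.0225,"tz":0,"rx":0,"ry":0,"rz":0,"hand":1},{"tx":-0.029,"ty":-0.0225,"tz":0,"rx":0,"ry":0,"rz":0,"hand":1},{"tx":-0.029,"ty":-0.0225,"tz":0,"rx":0,"ry":0,"rz":0,"hand":1},{"tx":-0.029,"ty":-0.0225,"tz":0,"rx":0,"ry":0,"rz":0,"hand":1},{"tx":-0.029,"ty":-0.0225,"tz":0,"rx":0,"ry":0,"rz":0,"hand":1},{"tx":-0.029,"ty":-0.0225,"tz":0,"rx":0,"ry":0,"rz":0,"hand":1}]'

```text
time_s: 0.93
tcp_pos: [367.4, 197.1, 303.8]
tool_rot: [0.152, 0.988, -0.0, -0.0]
contact_force: [-0.0, 1.0, -1.1]
finger_gap: -0.2
```

Call:
play_rows --increments '[{"tx":-0.029,"ty":-0.0225,"tz":0,"rx":0,"ry":0,"rz":0,"hand":1},{"tx":-0.029,"ty":-0.0225,"tz":0,"rx":0,"ry":0,"rz":0,"hand":1},{"tx":-0.029,"ty":-0.0225,"tz":0,"rx":0,"ry":0,"rz":0,"hand":1},{"tx":-0.029,"ty":-0.0225,"tz":0,"rx":0,"ry":0,"rz":0,"hand":1},{"tx":-0.029,"ty":-0.0225,"tz":0,"rx":0,"ry":0,"rz":0,"hand":1},{"tx":-0.029,"ty":-0.0225,"tz":0,"rx":0,"ry":0,"rz":0,"hand":1},{"tx":-0.029,"ty":-0.0225,"tz":0,"rx":0,"ry":0,"rz":0,"hand":1},{"tx":-0.029,"ty":-0.0225,"tz":0,"rx":0,"ry":0,"rz":0,"hand":1}]'

```text
time_s: 1.6
tcp_pos: [534.6, -44.4, 303.6]
tool_rot: [0.152, 0.988, 0.0, -0.0]
contact_force: [0.5, 0.6, -0.0]
finger_gap: 0.2
```

Call:
play_rows --increments '[{"tx":0,"ty":0,"tz":0,"rx":0,"ry":-5,"rz":0,"hand":1},{"tx":0,"ty":0,"tz":0,"rx":0,"ry":-5,"rz":0,"hand":1},{"tx":0,"ty":0,"tz":0,"rx":0,"ry":-5,"rz":0,"hand":1},{"tx":0,"ty":0,"tz":0,"rx":0,"ry":0,"rz":0,"hand":1}]'

```text
time_s: 1.93
tcp_pos: [533.0, -42.4, 303.4]
tool_rot: [0.151, 0.98, -0.02, 0.13]
contact_force: [-1.0, 0.4, -0.4]
finger_gap: -0.1
```

Call:
play_rows --increments '[{"tx":-0.033,"ty":0.0065,"tz":0.009,"rx":0,"ry":0,"rz":0,"hand":1},{"tx":-0.033,"ty":0.0065,"tz":0.009,"rx":0,"ry":0,"rz":0,"hand":1},{"tx":-0.033,"ty":0.0065,"tz":0.009,"rx":0,"ry":0,"rz":0,"hand":1},{"tx":-0.033,"ty":0.0065,"tz":0.009,"rx":0,"ry":0,"rz":0,"hand":1},{"tx":-0.033,"ty":0.0065,"tz":0.009,"rx":0,"ry":0,"rz":0,"hand":1},{"tx":-0.033,"ty":0.0065,"tz":0.009,"rx":0,"ry":0,"rz":0,"hand":1},{"tx":0,"ty":0,"tz":0,"rx":0,"ry":0,"rz":0,"hand":1},{"tx":0,"ty":0,"tz":0,"rx":0,"ry":0,"rz":0,"hand":1}]'

```text
time_s: 2.6
tcp_pos: [742.2, -67.5, 300.0]
tool_rot: [0.151, 0.98, -0.02, 0.126]
contact_force: [-0.3, -0.5, 1.2]
finger_gap: 0.1
```

Call:
play_rows --increments '[{"tx":0.002,"ty":-0.0024,"tz":0.019,"rx":0,"ry":0,"rz":0,"hand":1},{"tx":0.002,"ty":-0.0024,"tz":0.019,"rx":0,"ry":0,"rz":0,"hand":1},{"tx":0.002,"ty":-0.0024,"tz":0.019,"rx":0,"ry":0,"rz":0,"hand":1},{"tx":0.002,"ty":-0.0024,"tz":0.019,"rx":0,"ry":0,"rz":0,"hand":1},{"tx":0,"ty":0,"tz":0,"rx":0,"ry":0,"rz":0,"hand":1},{"tx":0,"ty":0,"tz":0,"rx":0,"ry":0,"rz":0,"hand":1}]'

```text
time_s: 3.1
tcp_pos: [749.1, -79.9, 227.7]
tool_rot: [0.151, 0.98, -0.02, 0.128]
contact_force: [-0.1, 1.0, 0.7]
finger_gap: 0.1
```

```bash
cat >> h.py <<'E'
from scipy.spatial.transform import Rotation as Rn
def tip():
    s=arm.sense();R=Rn.from_quat(s["tool_rot"]).as_matrix();return s,R,s["tcp_pos"]+73*R[:,2]
C=np.array([603.8,-69.4]);A0=np.radians(-70.55)
def tool(d): # world mm -> tool m
    s,R,t=tip(); return (R.T@np.asarray(d,float)/1000).round(4)
E
python3 - <<'E'
from h import *
s,R,t=tip();print(s["tcp_pos"],t,s["q"].round(2),R.round(3))
cv2.imwrite("pics/w1.png",eyes.capture("wrist"))
E
```

```text
[749.10117882 -79.88593925 227.74054803] [766.97070612 -85.53698688 157.18740739] [-0.26  0.79  0.95 -0.01  1.14 -1.52] [[-0.922  0.301  0.245]
 [ 0.291  0.954 -0.077]
 [-0.257 -0.    -0.966]]
```

View pics/w1.png

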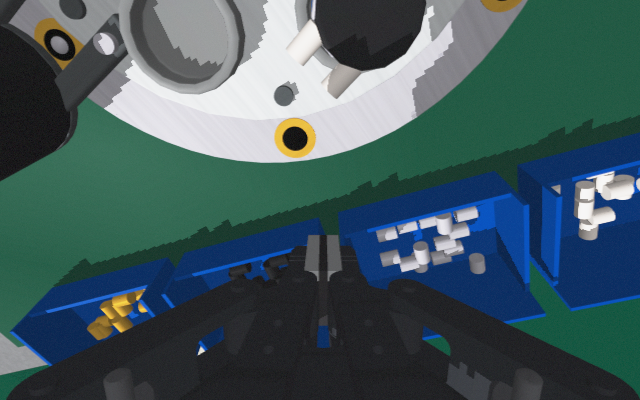

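The wrist view shows the next hole at (295,139). The end pose is reachable with a 15° tilt. I check the hole's position and work out the move to the button.

Run:
```python
from h import *
s,R,t=tip();w=eyes.calibration("wrist");T=np.eye(4);T[:3,:3]=R;T[:3,3]=s["tcp_pos"]
cal=dict(intrinsics=w["intrinsics"],T=T@w["tool_from_camera"])
print("hole",onz(cal,295,139,87), "pin", onz(cal,60,44,90))
print("pred",C+131*np.array([np.cos(A0+np.pi/3),np.sin(A0+np.pi/3)]),C+131*np.array([np.cos(A0),np.sin(A0)]))
b=np.array([658.5,-224.7,175]);print(tool(b-t))
```

```text
hole [733.85232258 -92.61896671  87.        ] pin [ 648.02821049 -189.86176124   90.        ]
pred [732.58551085 -93.38524952] [ 647.42092003 -192.9241488 ]
[ 0.0558 -0.1656 -0.0319]
```

Call:
play_rows --increments '[{"tx":0.0093,"ty":-0.0276,"tz":-0.0053,"rx":0,"ry":0,"rz":0,"hand":1},{"tx":0.0093,"ty":-0.0276,"tz":-0.0053,"rx":0,"ry":0,"rz":0,"hand":1},{"tx":0.0093,"ty":-0.0276,"tz":-0.0053,"rx":0,"ry":0,"rz":0,"hand":1},{"tx":0.0093,"ty":-0.0276,"tz":-0.0053,"rx":0,"ry":0,"rz":0,"hand":1},{"tx":0.0093,"ty":-0.0276,"tz":-0.0053,"rx":0,"ry":0,"rz":0,"hand":1},{"tx":0.0093,"ty":-0.0276,"tz":-0.0053,"rx":0,"ry":0,"rz":0,"hand":1},{"tx":0,"ty":0,"tz":0,"rx":0,"ry":0,"rz":0,"hand":1},{"tx":0,"ty":0,"tz":0,"rx":0,"ry":0,"rz":0,"hand":1}]'

```text
time_s: 3.82
tcp_pos: [640.3, -220.2, 246.4]
tool_rot: [0.152, 0.98, -0.02, 0.13]
contact_force: [1.3, 0.1, 0.2]
finger_gap: 0.3
```

Run:
```python
from h import *
s,R,t=tip();print(s["tcp_pos"],t,s["contact_force"].round(1))
print(tool(np.array([658.5,-224.7,140])-t), "per 10mm down",tool([0,0,-10]))
cv2.imwrite("pics/w2.png",eyes.capture("wrist"))
cv2.imwrite("pics/s2.png",cv2.resize(eyes.capture("scene")[190:300,150:400],None,fx=3,fy=3))
```

```text
[ 640.32968721 -220.21637031  246.35484725] [ 658.53008603 -226.03375563  175.89987219] [1.3 0.1 0.2]
[0.0098 0.0013 0.0345] per 10mm down [0.0026 0.     0.0097]
```

View pics/w2.png

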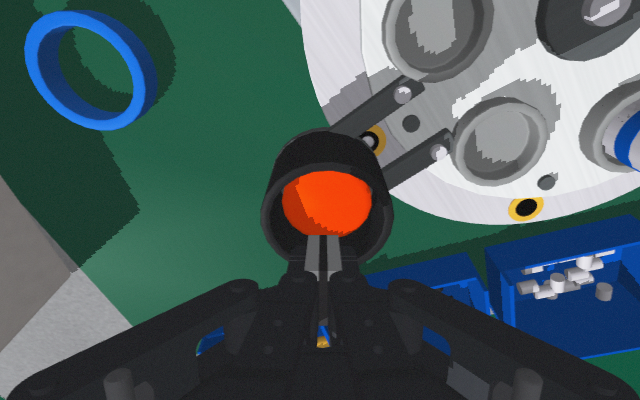

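View pics/s2.png

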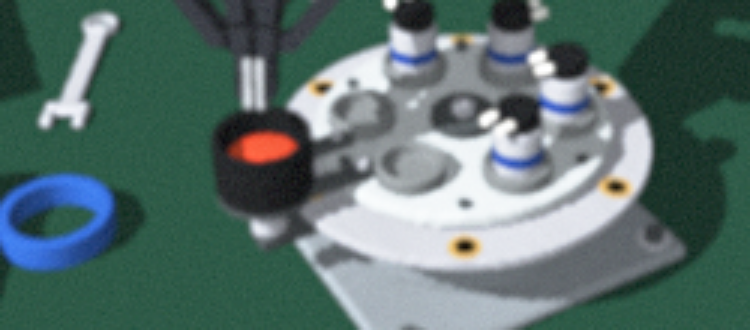

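The fingers are centred over the orange button. Descending into the collar.

Call:
play_rows --increments '[{"tx":0.0033,"ty":0.0005,"tz":0.0115,"rx":0,"ry":0,"rz":0,"hand":1},{"tx":0.0033,"ty":0.0005,"tz":0.0115,"rx":0,"ry":0,"rz":0,"hand":1},{"tx":0.0033,"ty":0,"tz":0.0115,"rx":0,"ry":0,"rz":0,"hand":1},{"tx":0,"ty":0,"tz":0,"rx":0,"ry":0,"rz":0,"hand":1},{"tx":0,"ty":0,"tz":0,"rx":0,"ry":0,"rz":0,"hand":1}]'

```text
time_s: 4.33
tcp_pos: [641.0, -217.2, 208.4]
tool_rot: [0.15, 0.98, -0.02, 0.129]
contact_force: [-0.4, -0.6, 0.4]
finger_gap: 0.1
```

Call:
play_rows --increments '[{"tx":0.0013,"ty":0,"tz":0.005,"rx":0,"ry":0,"rz":0,"hand":1},{"tx":0.0013,"ty":0,"tz":0.005,"rx":0,"ry":0,"rz":0,"hand":1},{"tx":0,"ty":0,"tz":0,"rx":0,"ry":0,"rz":0,"hand":1}]'

```text
time_s: 4.58
tcp_pos: [641.2, -217.7, 198.4]
tool_rot: [0.151, 0.98, -0.02, 0.13]
contact_force: [-1.1, 3.3, 8.2]
finger_gap: -0.2
```

Call:
play_rows --increments '[{"tx":0.0006,"ty":0,"tz":0.002,"rx":0,"ry":0,"rz":0,"hand":1},{"tx":0.0003,"ty":0,"tz":0.001,"rx":0,"ry":0,"rz":0,"hand":1},{"tx":0,"ty":0,"tz":0,"rx":0,"ry":0,"rz":0,"hand":1}]'

```text
time_s: 4.83
tcp_pos: [641.2, -217.7, 196.2]
tool_rot: [0.151, 0.98, -0.02, 0.131]
contact_force: [-1.2, 2.7, 9.1]
finger_gap: -0.2
```

Run:
```python
from h import *
s,R,t=tip();print(t,s["contact_force"].round(1))
```

```text
[ 659.45386573 -223.45430842  125.78324322] [-1.2  2.7  9.1]
```

Call:
play_rows --increments '[{"tx":0.0005,"ty":0,"tz":0.002,"rx":0,"ry":0,"rz":0,"hand":1},{"tx":0,"ty":0,"tz":0,"rx":0,"ry":0,"rz":0,"hand":1},{"tx":0,"ty":0,"tz":0,"rx":0,"ry":0,"rz":0,"hand":1}]'

```text
time_s: 5.08
tcp_pos: [641.2, -217.7, 194.4]
tool_rot: [0.151, 0.98, -0.02, 0.131]
contact_force: [-2.0, 3.2, 10.3]
finger_gap: 0.1
```

Run:
```python
from h import *
s,R,t=tip();print(t,s["contact_force"].round(1))
# plan arc: tip offset from collar centre: 14mm along tangent lead; table angles
for k in range(0,61,5):
    a=A0+np.radians(k);r=np.array([np.cos(a),np.sin(a)]);tt=np.array([-r[1],r[0]])
    p=C+165*r+17*tt
    print(k,p.round(1))
```

```text
[ 659.47919303 -223.46514942  123.96253475] [-2.   3.2 10.3]
0 [ 674.8 -219.3]
5 [ 687.6 -212.6]
10 [ 699.7 -204.7]
15 [ 711.2 -195.8]
20 [ 721.8 -186. ]
25 [ 731.5 -175.3]
30 [ 740.2 -163.8]
35 [ 747.9 -151.5]
40 [ 754.5 -138.6]
45 [ 760.  -125.2]
50 [ 764.3 -111.4]
55 [767.3 -97.3]
60 [769.1 -82.9]
```

The plunger bottomed at about 10 N, with the tip edge at about 121 mm. Now I push against the leading wall.

```bash
cat >> h.py <<'E'
def way(k,off):
    a=A0+np.radians(k);r=np.array([np.cos(a),np.sin(a)]);tt=np.array([-r[1],r[0]])
    return np.r_[C+165*r+off*tt,0]
def plan(ks,off):
    for k0,k1 in zip(ks[:-1],ks[1:]): print(k0,k1,tool(way(k1,off)-way(k0,off)))
E
python3 - <<'E'
from h import *
print(tool([15.3,4.2,0]))
plan(range(0,63,5),17)
E
```

```text
[-0.0129  0.0086  0.0035]
0 5 [-0.0098  0.0103  0.0027]
5 10 [-0.0089  0.0111  0.0024]
10 15 [-0.0079  0.0119  0.0022]
15 20 [-0.0069  0.0126  0.0019]
20 25 [-0.0058  0.0131  0.0016]
25 30 [-0.0047  0.0136  0.0013]
30 35 [-0.0035  0.014   0.001 ]
35 40 [-0.0023  0.0143  0.0006]
40 45 [-0.0011  0.0144  0.0003]
45 50 [ 0.0001  0.0145 -0.    ]
50 55 [ 0.0013  0.0144 -0.0004]
55 60 [ 0.0025  0.0142 -0.0007]
```

Call:
play_rows --increments '[{"tx":-0.0043,"ty":0.0029,"tz":0.0012,"rx":0,"ry":0,"rz":0,"hand":1},{"tx":-0.0043,"ty":0.0029,"tz":0.0012,"rx":0,"ry":0,"rz":0,"hand":1},{"tx":-0.0043,"ty":0.0029,"tz":0.0012,"rx":0,"ry":0,"rz":0,"hand":1},{"tx":0,"ty":0,"tz":0,"rx":0,"ry":0,"rz":0,"hand":1}]'

```text
time_s: 5.42
tcp_pos: [657.3, -212.8, 194.3]
tool_rot: [0.15, 0.98, -0.02, 0.131]
contact_force: [0.9, 5.7, 10.0]
finger_gap: 0.1
```

Run:
```python
from h import *
s,R,t=tip();print(t,s["contact_force"].round(1))
```

```text
[ 675.57776299 -218.4799804   123.8988779 ] [ 0.9  5.7 10. ]
```

Call:
play_rows --increments '[{"tx":-0.0049,"ty":0.0052,"tz":0.0014,"rx":0,"ry":0,"rz":0,"hand":1},{"tx":-0.0049,"ty":0.0052,"tz":0.0014,"rx":0,"ry":0,"rz":0,"hand":1},{"tx":-0.0045,"ty":0.0055,"tz":0.0012,"rx":0,"ry":0,"rz":0,"hand":1},{"tx":-0.0045,"ty":0.0055,"tz":0.0012,"rx":0,"ry":0,"rz":0,"hand":1},{"tx":0,"ty":0,"tz":0,"rx":0,"ry":0,"rz":0,"hand":1}]'

```text
time_s: 5.83
tcp_pos: [682.9, -198.7, 194.9]
tool_rot: [0.15, 0.98, -0.02, 0.132]
contact_force: [2.6, 0.5, 9.7]
finger_gap: 0.0
```

```bash
cat > look.py <<'E'
from h import *
import sys
s,R,t=tip();print(t,s["contact_force"].round(1))
im=eyes.capture("top");cal=eyes.calibration("top")
cv2.imwrite(f"pics/{sys.argv[1]}.png",cv2.resize(im[90:240,260:430],None,fx=4,fy=4,interpolation=cv2.INTER_CUBIC))
cv2.imwrite(f"pics/{sys.argv[1]}s.png",cv2.resize(eyes.capture("scene")[170:310,190:400],None,fx=3.5,fy=3.5,interpolation=cv2.INTER_CUBIC))
E
python3 look.py a1
```

```text
[ 701.32366762 -204.53900132  124.48136282] [2.6 0.5 9.7]
```

View pics/a1.png

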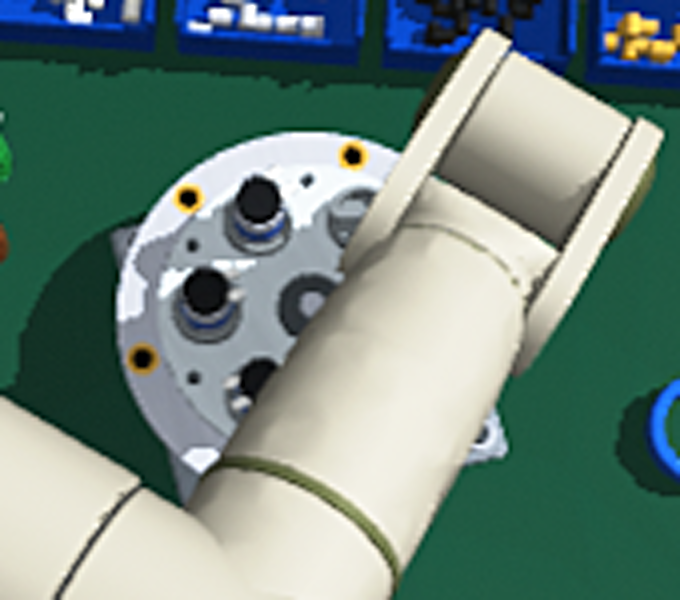

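View pics/a1s.png

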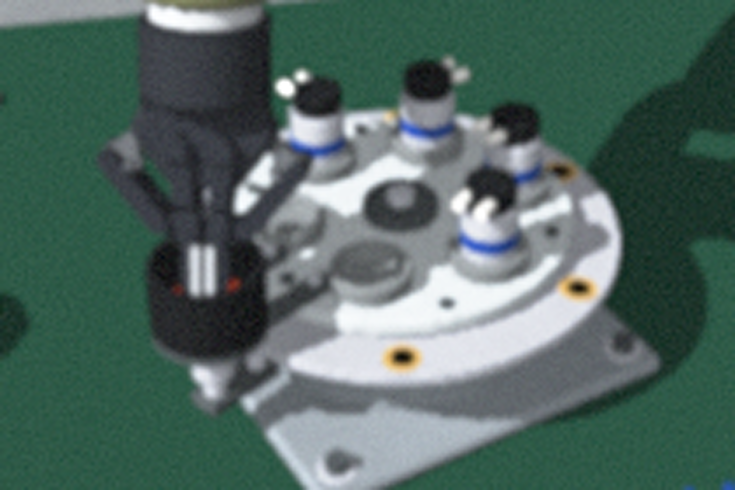

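The pumps and bracket have moved anticlockwise, so the table is turning. Continuing to about 30° while still pressed.

Call:
play_rows --increments '[{"tx":-0.004,"ty":0.006,"tz":0.0011,"rx":0,"ry":0,"rz":0,"hand":1},{"tx":-0.004,"ty":0.006,"tz":0.0011,"rx":0,"ry":0,"rz":0,"hand":1},{"tx":-0.0035,"ty":0.0063,"tz":0.001,"rx":0,"ry":0,"rz":0,"hand":1},{"tx":-0.0035,"ty":0.0063,"tz":0.001,"rx":0,"ry":0,"rz":0,"hand":1},{"tx":-0.0029,"ty":0.0066,"tz":0.0008,"rx":0,"ry":0,"rz":0,"hand":1},{"tx":-0.0029,"ty":0.0066,"tz":0.0008,"rx":0,"ry":0,"rz":0,"hand":1},{"tx":0,"ty":0,"tz":0,"rx":0,"ry":0,"rz":0,"hand":1}]'

```text
time_s: 6.52
tcp_pos: [714.9, -169.2, 195.0]
tool_rot: [0.15, 0.979, -0.021, 0.133]
contact_force: [4.0, 1.0, 9.4]
finger_gap: 0.0
```

```bash
python3 look.py a2; python3 -c "
from h import *
print(way(25,17),way(25,14))"
```

```text
[ 733.45157299 -175.07273639  124.68485343] [4.  1.  9.4]
[ 731.48293511 -175.2823313     0.        ] [ 729.3413496  -177.38319101    0.        ]
```

View pics/a2s.png

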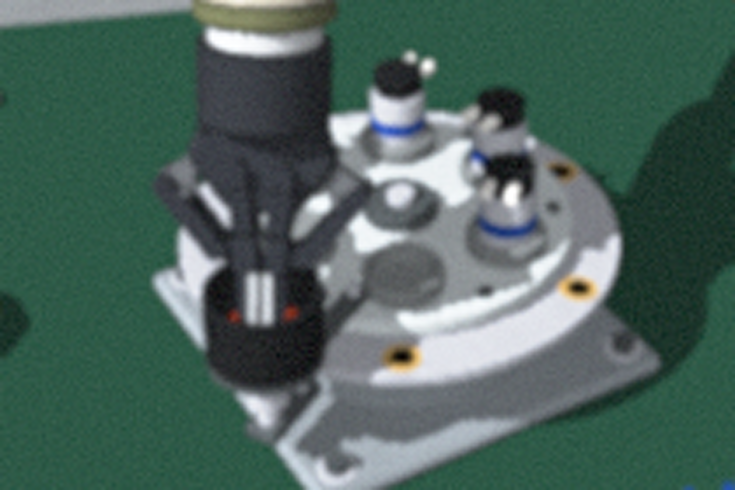

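Call:
play_rows --increments '[{"tx":-0.0024,"ty":0.0068,"tz":0.0006,"rx":0,"ry":0,"rz":0,"hand":1},{"tx":-0.0024,"ty":0.0068,"tz":0.0006,"rx":0,"ry":0,"rz":0,"hand":1},{"tx":-0.0018,"ty":0.007,"tz":0.0005,"rx":0,"ry":0,"rz":0,"hand":1},{"tx":-0.0018,"ty":0.007,"tz":0.0005,"rx":0,"ry":0,"rz":0,"hand":1},{"tx":0,"ty":0,"tz":0,"rx":0,"ry":0,"rz":0,"hand":1}]'

```text
time_s: 7.03
tcp_pos: [731.3, -145.2, 195.1]
tool_rot: [0.15, 0.979, -0.02, 0.133]
contact_force: [3.3, 1.9, 8.4]
finger_gap: -0.1
```

```bash
python3 look.py a3; python3 -c "
from h import *
print(way(35,17),tool([0,0,15]))"
```

```text
[ 749.85650499 -151.00861227  124.72757421] [3.3 1.9 8.4]
[ 747.9294183  -151.50183177    0.        ] [-0.004   0.     -0.0145]
```

View pics/a3s.png

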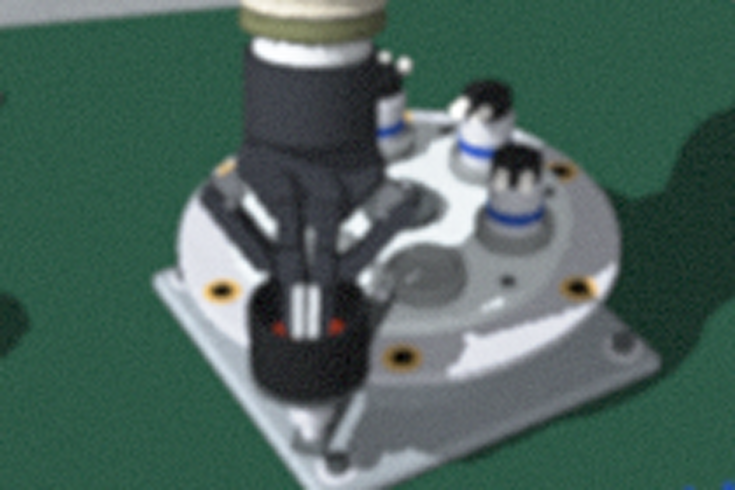

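View pics/a3.png

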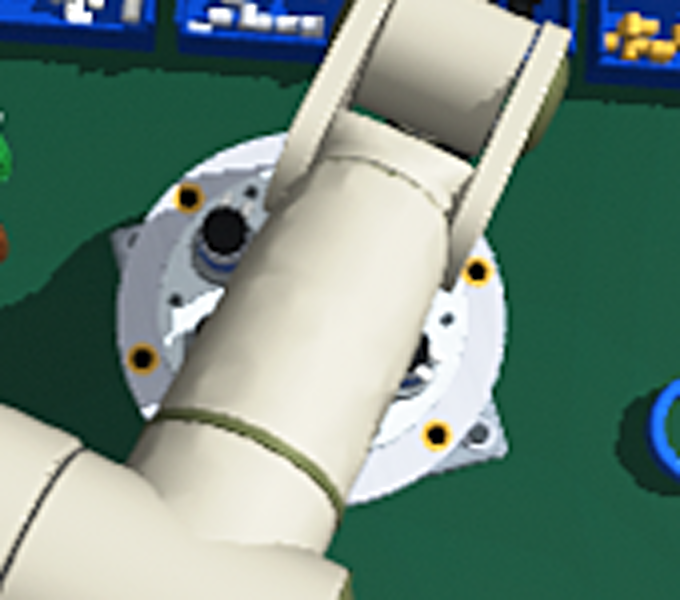

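The table is at about 33°, past the first hole, with the next hole ahead. I lift the tips to about 141 mm, still inside the collar, so the pin rides under the ring.

Call:
play_rows --increments '[{"tx":-0.0014,"ty":0,"tz":-0.0053,"rx":0,"ry":0,"rz":0,"hand":1},{"tx":-0.0014,"ty":0,"tz":-0.0053,"rx":0,"ry":0,"rz":0,"hand":1},{"tx":-0.0014,"ty":0,"tz":-0.0053,"rx":0,"ry":0,"rz":0,"hand":1},{"tx":0,"ty":0,"tz":0,"rx":0,"ry":0,"rz":0,"hand":1},{"tx":0,"ty":0,"tz":0,"rx":0,"ry":0,"rz":0,"hand":1}]'

```text
time_s: 7.55
tcp_pos: [729.4, -146.1, 208.5]
tool_rot: [0.151, 0.98, -0.02, 0.129]
contact_force: [-0.6, 0.2, 0.1]
finger_gap: 0.0
```

```bash
python3 look.py a4
```

```text
[ 747.40352449 -151.74117059  137.96120589] [-0.6  0.2  0.1]
```

View pics/a4s.png

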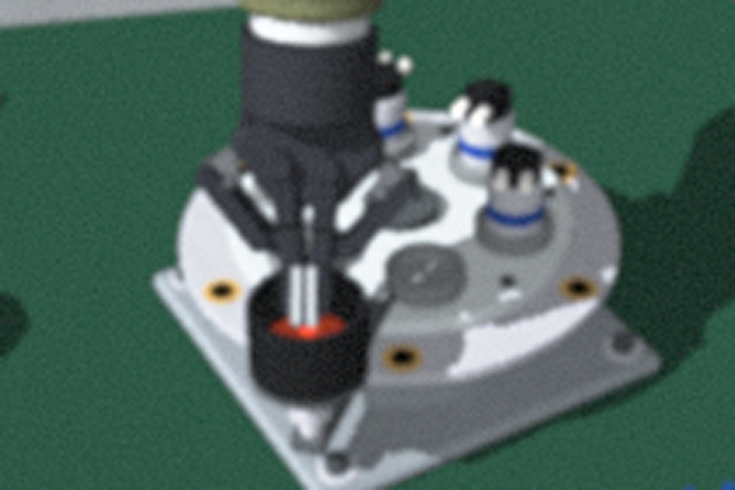

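Call:
play_rows --increments '[{"tx":-0.0008,"ty":0,"tz":-0.0029,"rx":0,"ry":0,"rz":0,"hand":1},{"tx":-0.0012,"ty":0.0072,"tz":0.0003,"rx":0,"ry":0,"rz":0,"hand":1},{"tx":-0.0012,"ty":0.0072,"tz":0.0003,"rx":0,"ry":0,"rz":0,"hand":1},{"tx":-0.0006,"ty":0.0072,"tz":0.0002,"rx":0,"ry":0,"rz":0,"hand":1},{"tx":-0.0006,"ty":0.0072,"tz":0.0002,"rx":0,"ry":0,"rz":0,"hand":1},{"tx":0,"ty":0.0072,"tz":0,"rx":0,"ry":0,"rz":0,"hand":1},{"tx":0,"ty":0.0072,"tz":0,"rx":0,"ry":0,"rz":0,"hand":1},{"tx":0,"ty":0,"tz":0,"rx":0,"ry":0,"rz":0,"hand":1}]'

```text
time_s: 8.32
tcp_pos: [746.3, -104.8, 211.2]
tool_rot: [0.15, 0.98, -0.02, 0.129]
contact_force: [0.1, -0.6, -0.2]
finger_gap: 0.1
```

```bash
python3 look.py a5; python3 -c "
from h import *
print(way(50,17))"
```

```text
[ 764.33169004 -110.46728208  140.70836886] [ 0.1 -0.6 -0.2]
[ 764.26784517 -111.40084128    0.        ]
```

View pics/a5s.png

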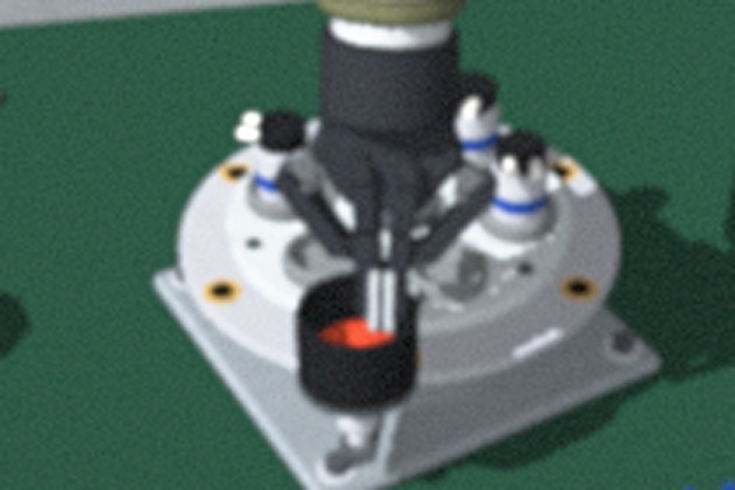

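```bash
cat > ang.py <<'E'
from h import *
import sys
cal=eyes.calibration("scene")
def f(k): 
    p=way(k,0); p[2]=152; return proj(cal,p)
for k in (0,35,40,45,50,55,60):
    u=f(k);print(k,((u-[190,170])*3.5).round(0))
E
python3 ang.py
```

```text
0 [162. 223.]
35 [278. 293.]
40 [301. 299.]
45 [325. 303.]
50 [350. 307.]
55 [375. 308.]
60 [401. 309.]
```

The collar rim in the scene reads about 51°. I go slowly from here.

Call:
play_rows --increments '[{"tx":0.0002,"ty":0.0029,"tz":0,"rx":0,"ry":0,"rz":0,"hand":1},{"tx":0.0002,"ty":0.0029,"tz":0,"rx":0,"ry":0,"rz":0,"hand":1},{"tx":0.0003,"ty":0.0029,"tz":-0.0001,"rx":0,"ry":0,"rz":0,"hand":1},{"tx":0.0003,"ty":0.0029,"tz":-0.0001,"rx":0,"ry":0,"rz":0,"hand":1},{"tx":0.0003,"ty":0.0029,"tz":-0.0001,"rx":0,"ry":0,"rz":0,"hand":1},{"tx":0,"ty":0,"tz":0,"rx":0,"ry":0,"rz":0,"hand":1}]'

```text
time_s: 8.92
tcp_pos: [749.0, -92.1, 211.2]
tool_rot: [0.151, 0.98, -0.02, 0.129]
contact_force: [-0.4, -1.9, 0.4]
finger_gap: -0.2
```

```bash
python3 look.py a6; python3 -c "
from h import *
print(way(55,17))"
```

```text
[766.93262119 -97.85132212 140.63366144] [-0.4 -1.9  0.4]
[767.31783109 -97.25532116   0.        ]
```

View pics/a6s.png

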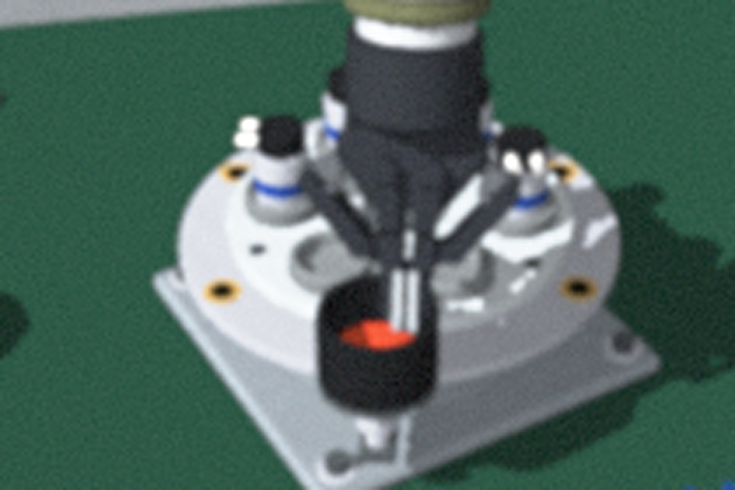

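The rim is now at about 377, roughly 55.5°. Continuing in small steps.

Call:
play_rows --increments '[{"tx":0.0003,"ty":0.002,"tz":-0.0001,"rx":0,"ry":0,"rz":0,"hand":1},{"tx":0.0003,"ty":0.002,"tz":-0.0001,"rx":0,"ry":0,"rz":0,"hand":1},{"tx":0.0003,"ty":0.002,"tz":-0.0001,"rx":0,"ry":0,"rz":0,"hand":1},{"tx":0.0003,"ty":0.002,"tz":-0.0001,"rx":0,"ry":0,"rz":0,"hand":1},{"tx":0,"ty":0,"tz":0,"rx":0,"ry":0,"rz":0,"hand":1}]'

```text
time_s: 9.43
tcp_pos: [750.3, -83.5, 211.3]
tool_rot: [0.151, 0.98, -0.02, 0.129]
contact_force: [-0.2, 0.0, 0.6]
finger_gap: -0.2
```

Call:
play_rows --increments '[{"tx":0.0003,"ty":0.0015,"tz":-0.0001,"rx":0,"ry":0,"rz":0,"hand":1},{"tx":0.0003,"ty":0.0015,"tz":-0.0001,"rx":0,"ry":0,"rz":0,"hand":1},{"tx":0,"ty":0,"tz":0,"rx":0,"ry":0,"rz":0,"hand":1}]'

```text
time_s: 9.68
tcp_pos: [750.7, -79.9, 211.4]
tool_rot: [0.151, 0.98, -0.02, 0.129]
contact_force: [-0.4, 0.5, 0.1]
finger_gap: -0.4
```

```bash
python3 look.py a7; python3 -c "
from h import *
print(way(60,13))"
```

```text
[768.79055675 -85.56790323 140.90043665] [-0.4  0.5  0.1]
[768.39097355 -86.83018725   0.        ]
```

View pics/a7s.png

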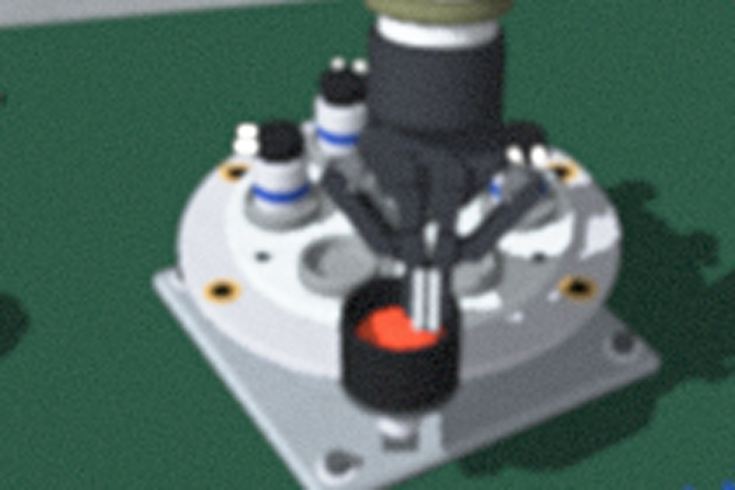

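The orange button looks higher now, so the pin has probably popped in. A small extra push should meet resistance if it is locked.

Call:
play_rows --increments '[{"tx":0.0003,"ty":0.001,"tz":-0.0001,"rx":0,"ry":0,"rz":0,"hand":1},{"tx":0.0003,"ty":0.001,"tz":-0.0001,"rx":0,"ry":0,"rz":0,"hand":1},{"tx":0,"ty":0,"tz":0,"rx":0,"ry":0,"rz":0,"hand":1}]'

```text
time_s: 10.03
tcp_pos: [750.7, -78.6, 211.5]
tool_rot: [0.151, 0.98, -0.02, 0.129]
contact_force: [-0.5, -1.4, -1.6]
finger_gap: -0.4
```

Call:
play_rows --increments '[{"tx":0.0003,"ty":0.0015,"tz":-0.0001,"rx":0,"ry":0,"rz":0,"hand":1},{"tx":0,"ty":0,"tz":0,"rx":0,"ry":0,"rz":0,"hand":1},{"tx":0,"ty":0,"tz":0,"rx":0,"ry":0,"rz":0,"hand":1}]'

```text
time_s: 10.28
tcp_pos: [750.8, -77.0, 211.4]
tool_rot: [0.151, 0.98, -0.02, 0.129]
contact_force: [-0.0, -1.0, 0.3]
finger_gap: -0.3
```

```bash
python3 look.py a8
```

```text
[768.78427107 -82.72205907 140.92296532] [-0.  -1.   0.3]
```

View pics/a8s.png

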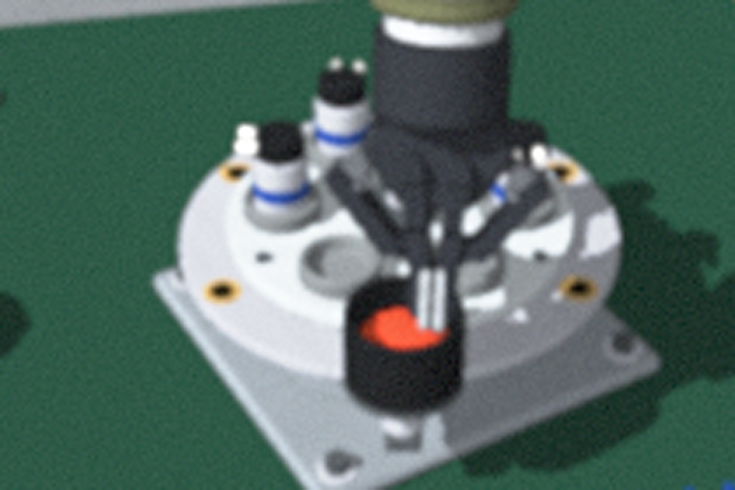

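Call:
play_rows --increments '[{"tx":0.0003,"ty":0.0015,"tz":-0.0001,"rx":0,"ry":0,"rz":0,"hand":1},{"tx":0,"ty":0,"tz":0,"rx":0,"ry":0,"rz":0,"hand":1},{"tx":0,"ty":0,"tz":0,"rx":0,"ry":0,"rz":0,"hand":1}]'

```text
time_s: 10.63
tcp_pos: [750.8, -75.7, 211.4]
tool_rot: [0.151, 0.98, -0.02, 0.129]
contact_force: [-0.8, -2.8, 0.6]
finger_gap: 0.2
```

```bash
python3 look.py a9
python3 - <<'E'
from h import *
for n in ("a4s","a5s","a6s","a7s","a8s","a9s"):
    im=cv2.imread(f"pics/{n}.png");h=cv2.cvtColor(im,cv2.COLOR_BGR2HSV);m=cv2.inRange(h,(2,130,100),(16,255,255))
    ys,xs=np.nonzero(m);k=cv2.inRange(h,(0,0,0),(180,255,70));k[:330]=0;k[400:]=0;k[345:]=0
    kk=np.nonzero(k[330:345].mean(0)>128)[0]
    print(n,len(xs),np.percentile(xs,[1,50,99]),np.percentile(ys,[1,50,99]),kk.min(),kk.max())
E
```

```text
[768.84355716 -81.37061437 140.88862812] [-0.8 -2.8  0.6]
a4s 895 [274.   311.   340.06] [317. 329. 339.] 0 703
a5s 1305 [324. 354. 391.] [319. 335. 347.] 0 734
a6s 1432 [344. 376. 411.] [320. 336. 349.] 0 734
a7s 2281 [360. 393. 438.] [307. 333. 350.] 0 734
a8s 2331 [364. 398. 442.] [307. 332. 350.] 0 734
a9s 2351 [365.5 400.  445. ] [307. 332. 350.] 0 734
```

View pics/a9s.png

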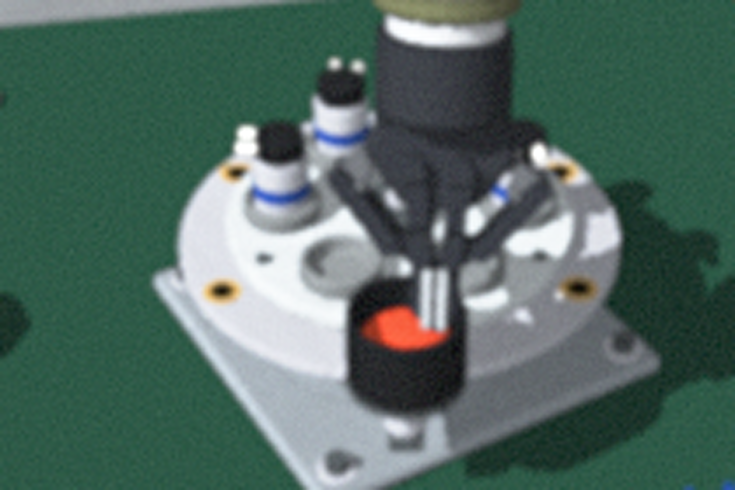

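The orange top edge rose 13 px (about 11 mm) between a6 and a7, so the plunger has sprung out. I back off the wall, lift out and check.

Call:
play_rows --increments '[{"tx":0,"ty":-0.005,"tz":0,"rx":0,"ry":0,"rz":0,"hand":1},{"tx":-0.003,"ty":-0.002,"tz":-0.01,"rx":0,"ry":0,"rz":0,"hand":1},{"tx":-0.004,"ty":0,"tz":-0.015,"rx":0,"ry":0,"rz":0,"hand":1},{"tx":-0.005,"ty":0,"tz":-0.02,"rx":0,"ry":0,"rz":0,"hand":1},{"tx":-0.005,"ty":0,"tz":-0.02,"rx":0,"ry":0,"rz":0,"hand":1},{"tx":0,"ty":0,"tz":-0.02,"rx":0,"ry":0,"rz":0,"hand":1},{"tx":0,"ty":0,"tz":-0.02,"rx":0,"ry":0,"rz":0,"hand":1},{"tx":0,"ty":0,"tz":0,"rx":0,"ry":0,"rz":0,"hand":1}]'

```text
time_s: 11.4
tcp_pos: [738.6, -78.8, 323.5]
tool_rot: [0.151, 0.979, -0.02, 0.133]
contact_force: [-0.7, 0.0, 0.7]
finger_gap: 0.2
```

Call:
play_rows --increments '[{"tx":0.01,"ty":0.02,"tz":-0.01,"rx":0,"ry":0,"rz":0,"hand":1},{"tx":0.01,"ty":0.035,"tz":0,"rx":0,"ry":0,"rz":0,"hand":1},{"tx":0.01,"ty":0.035,"tz":0,"rx":0,"ry":0,"rz":0,"hand":1},{"tx":0.01,"ty":0.035,"tz":0,"rx":0,"ry":0,"rz":0,"hand":1},{"tx":0.01,"ty":0.035,"tz":0,"rx":0,"ry":0,"rz":0,"hand":1},{"tx":0.01,"ty":0.035,"tz":0,"rx":0,"ry":0,"rz":0,"hand":1},{"tx":0.01,"ty":0.035,"tz":0,"rx":0,"ry":0,"rz":0,"hand":1},{"tx":0.01,"ty":0.02,"tz":0,"rx":0,"ry":0,"rz":0,"hand":1}]'

```text
time_s: 12.07
tcp_pos: [737.4, 187.2, 305.2]
tool_rot: [0.15, 0.98, -0.019, 0.129]
contact_force: [0.1, 0.2, 0.4]
finger_gap: 0.1
```

```bash
python3 look.py b1
python3 - <<'E'
from h import *
im=eyes.capture("top");cal=eyes.calibration("top");cv2.imwrite("pics/topend.png",im)
h=cv2.cvtColor(im,cv2.COLOR_BGR2HSV);m=cv2.inRange(h,(2,150,120),(16,255,255));z=np.zeros_like(m);z[100:170,320:400]=m[100:170,320:400]
n,l,s,c=cv2.connectedComponentsWithStats(z);i=1+s[1:,4].argmax();print(s[i])
for hh in (124,135):
    p=onz(cal,*c[i],hh)[:2]-C;print(hh,np.hypot(*p),np.degrees(np.arctan2(p[1],p[0])-A0))
# start, same method
p=onz(cal,392.08,150.14,135)[:2]-C;print("start",np.hypot(*p),np.degrees(np.arctan2(p[1],p[0])-A0))
E
```

```text
[755.33421548 181.66929115 234.67997318] [0.1 0.2 0.4]
[343 105  17  16 215]
124 168.97655284399508 60.7109796601167
135 164.23470588736492 60.63233885934187
start 163.97057837083602 -0.33960693392299934
```

View pics/b1.png

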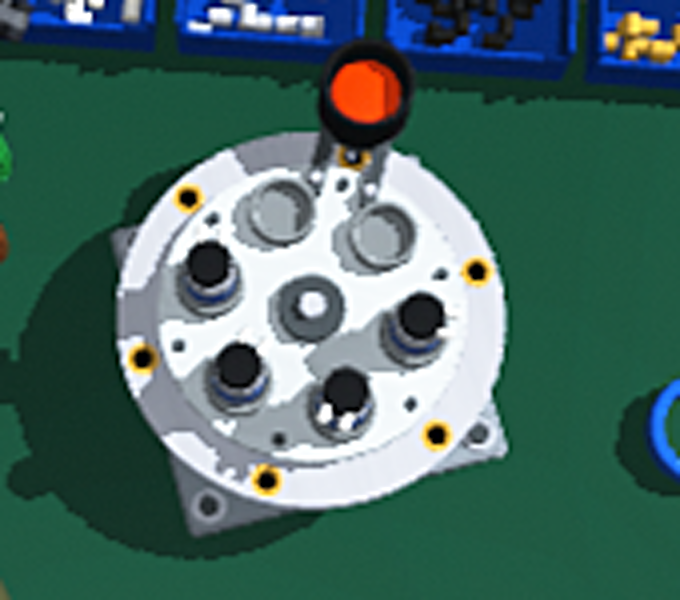

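View pics/b1s.png

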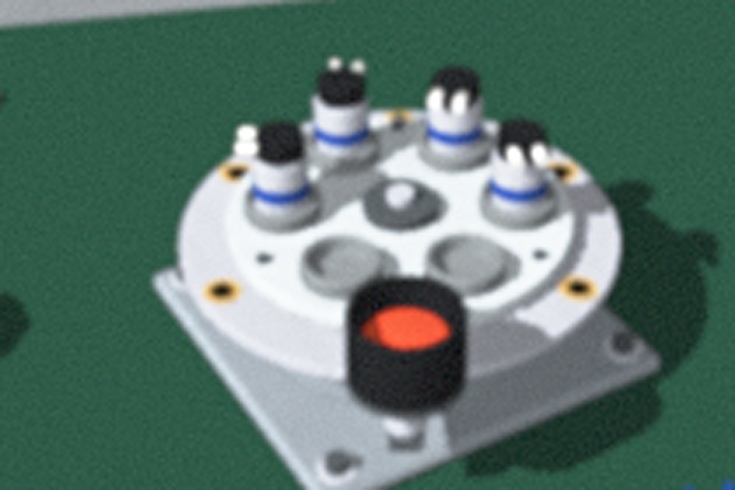

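The button radius at z = 135 matches the start (164.2 against 164.0 mm). The angle is about 60.6–61°, within the free play and measurement error, and the pumps stand upright. Handing in.

```bash
python3 -c "
from station import arm
print(arm.sense()['qvel'].round(3)); print(arm.job_done())"
```

```text
[-0.055 -0.016  0.003 -0.01  -0.001 -0.013]
the job is handed in; nothing more can be done
None
```

The table is indexed one station anticlockwise and the job is handed in; `job_done()` gave no verdict. I pressed the plunger to its stop (about 10 N) with the closed, slightly tilted fingers. I then turned the table by the inside of the collar to about 35° with the button held down. There I eased off so the pin rode under the ring, and pushed slowly until it sprang into the next hole.

**Plunger:** in the pictures the button rose by about 11 mm at the hole. Measured as if at its rest height, it lies 164.2 mm from the axis, against 164.0 mm at the start.

**Table angle:** the button reads 60.6° against the fitted hole direction, or about 61.0° against its own starting reading of -0.3°. The target is 60°. The larger figure is slightly more than the free play (±0.7°) but inside the ±1.7° tolerance, and the measurement itself is only good to a few tenths of a degree.

**Pumps and bench:** all four pumps look upright in their nests, judged by eye and not measured. I moved the hand only above bench-item height, but I did not measure the screwdriver, spanner, jar and tape again at the end.

**Less certain:**
- **Lock-up force:** my test pushes gave no clear sign of locking. Force only reached about 2.8 N, so I judged the seating from the pictures.
- **Arm at hand-in:** the arm was clear of everything but still settling slightly (joint speeds up to 0.055 rad/s).

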